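# Shut off the air and hold the vent open with its D-bore knob

### The job

Shut off the tool-blowing air unit: slide the shut-off grip all the way along its track to the end nearest the vent stem. Then take the pointer knob that lies on the bench, turn it so that its flat matches the flat of the vent stem, push it fully home on the stem, press stem and knob down as far as they go and keep pressing: finish while holding the knob down. Leave the shut-off closed and the other things on the bench where they are.

Things in the scene. Friction and masses are not known exactly. Their poses are not given: they have to be found in the camera images.
- air_unit: grey block 140 x 340 x 45 mm fixed to the bench. Origin: centre of its underside; x across it (away from the robot), y along it, z up. On its top: slide track along y at x = 0 (y -141 to +1 mm, 40 wide, 12 high), vent stem at x = 0, y = 90, gauge 42 mm across, 10 high at x = 43, y = 20. A thin white ridge beside the stem, on its +x side, marks the side of its flat.
- slide_valve (a joint): shut-off slide, m: 0 open (grip centre at the unit's y = -110 mm), 0.080 shut at its stop (y = -30 mm, the end nearest the vent stem); moves along the unit's +y, stays where it is left, friction 2 N. Starts between 0 and 0.03.
- slide_grip (a point): centre of the top of the shut-off's black grip, 98 mm above the bench. The grip is an upright block 28 mm along the unit's x, 20 mm along its y (the sliding direction), reaching 36 mm down from this point. Axes as the air unit's.
- stem_tip (a point): centre of the top of the upright steel vent stem, 75 mm above the bench when not pressed. Diameter 16 mm, standing 30 mm out of the unit's top; one flat over its full length on the +x side of this frame, 4 mm from the axis; top edge chamfered 2 mm. Axes as the air unit's; it does not turn.
- vent_stem (a joint): how far the vent stem is pressed down, m: 0 out, 0.008 fully in at its stop. A spring pushes it out with 4 N at first, 8 N when fully in. With the knob home and the stem fully in, the knob's underside is still 4 mm above the unit's top.
- knob: loose black knob, 80 g, standing on its underside (origin: its centre, z up). Skirt 44 mm across, 22 high; on it a bar grip 14 mm thick in y, x -20 to 20, z 22 to 50 mm, tapering at +x to a pointer at x = 34. Bore from below 18 mm deep, 18 across, flat 5 mm from the axis on the +x side, 2 mm chamfer: goes on only with its x along the stem's x (0.15 rad). Home: underside 18 mm below the stem's tip.
- drill_case: bystander: flat white case 90 x 22 x 14 mm, lying near the knob. Origin: centre of its underside.
- shaft_collar: bystander: steel ring 32 mm in diameter, 14 mm high, near the knob. Origin: centre of its underside.
- screwdriver: bystander: stubby grey-handled screwdriver, 110 mm long, lying between robot and air unit. Origin: on its underside, x along its length.
- holder_box: bystander: black box 120 x 32 x 30 mm to the left of the air unit. Origin: centre of its underside.
- grease_jar: bystander: white jar 52 mm in diameter, 60 mm high. Origin: centre of its underside.
- collet: bystander: steel collet 38 mm in diameter, 42 mm high, standing. Origin: centre of its underside.
Not all that is in view belongs to the job. Leave any orange or turquoise look-alike of the knob alone.

How it is judged:
By the outcome, as a careful person would: the job done as asked, in the order asked, and still so for the second after the job is handed in, while the arm keeps its last pose, push and grip.
It also fails if it takes over 53 s, if anything falls off the work surface, if the arm or the gripper's body presses on something with over 40 N, if the wrist force passes 120 N, or if a joint passes its speed limit or range.

### The arm

A 6-joint arm with a two-finger parallel gripper is mounted at the origin on the work surface. World frame = base frame: x ahead of the robot, y to its left, z up, the work surface at z = 0. Lengths are in mm, angles in rad, forces in N, time in s.
With the tool pointing down it reaches from about 325 to 875 mm from the base axis. Payload 4.4 kg.
Tool frame: the origin (TCP) lies at the very end of the fingers, on their centre line; the grasp point (between the pads) lies 19 mm behind it; z points along the fingers, y is the direction in which the jaws open and shut (so a half turn about z gives the same grasp; the last joint's range is limited). The gripper opens to 85 mm and grips with 20 to 120 N. Pads are 22 mm wide; open, the fingers measure 114 mm over their backs; the gripper's body (76 mm by 85 mm) begins 54 mm behind the grasp point. The pads swing forward as they close: fully open they stand 13 mm farther back than shut.
Start: joints at [-1.272, 0.207, 1.542, -0, 1.393, -0.15], TCP at [249.472, -518.065, 231.282] pointing down, gripper open.
Joint ranges: [-2.73, 2.73], [-0.86, 2.22], [0.23, 2.46], [-1.11, 4.25], [0.08, 2.63], [-2.82, 2.82]. Speed limits (rad/s): [2.79, 2.79, 3.14, 3.14, 3.14, 3.14].

### API

Orientations are given as a unit quaternion [w, x, y, z].
In Python, from station import manip gives the robot as it stands. The module is installed in compiled form; this text tells all that it offers.
- The arm moves only by the shell command python3 -m creep 'ROWS' [FORCE]. ROWS is JSON, a list that holds one entry, the list of rows, each a list of 7 numbers: the closure, from -1 (fully open) to 1 (shut), then the shift along the world's x, y, z as a fraction of full scale, then the turn, a rotation vector about the world's x, y, z as a fraction of full scale. A call has 1 to 10 rows; each row shifts and turns the commanded pose from where the row before left it; what a row does not reach is not made up. Full scale, the value 1, is 0.75 m for a shift and 90 degrees for a turn. A row lasts 1/12 s, in which the tool goes at most 41.7 mm and 7.16 degrees, less where a joint would pass 70% of its speed; a pose out of reach is approached as far as the arm can. A call with a number of a shift or a turn outside -1 to 1 is refused whole. A call with a gripper value outside its range is refused whole. The fingers move at their own pace and stop on an object; FORCE is the grip in N (left out, the last holds). Time passes only in rows, so rows that do not move let the fingers close. It gives the time, the measured TCP pose, the force and the opening at its end, in the units of the state.
- manip.get_obs(): the state, without advancing time (a new reading comes with each control period).
- manip.camera(name): name is "scene" or "top"; returns the picture (400x640x3 uint8, red, green, blue); there is no depth.
- manip.get_calibration(name): a dict with "fx", "fy", "cx", "cy" (pixels), "cam_to_world" (4x4, takes a point from camera to world coordinates). Camera axes: x right, y up, looking along -z (the intrinsics and any distortion apply to the point x, -y, -z); pixel columns grow to the right and rows downward; lengths in mm; the calibration is good to about 2 mm. A picture is of the moment at which its call begins. get_calibration takes no time and is no camera call.
- manip.job_done(): hands the job in, once; it reports no verdict.
Trained networks look in the newest picture that a camera, given by its name, has taken for a name from the list of things; names that differ only in an ending like _2 or _b are one class to them, and where a whole thing is asked for, a point or a joint stands for the part that bears it (a point fixed in the world has none). Each returns a list of dicts, best first, with "score" (0 to 1); they miss things now and then, are a little off and sometimes report something else, mostly with a low value. They report only what shows in the picture. A call takes as long as a camera call. They do not tell look-alikes from the thing itself.
- manip.search_frame(target, camera): "extent" ([left, top, width, height] in pixels, round what is visible of it).
- manip.outline_of(target, camera): "pixels" (400x640 bool, what is visible of it) and "extent" ([left, top, width, height] in pixels, round what is visible of it).
The state is a dict: "clock": time; "qpos": joint angles; "joint_velocities": joint speeds; "joint_efforts": joint torques, N m; "position": TCP position; "eef_rot": TCP orientation; "force": force on the tool from outside, world axes, zero at the start; "moment": the same for the moment, N m; "opening": finger opening in mm.
Only numpy, scipy, OpenCV 4.12 (cv2) and the standard library are available. Lean on these libraries where they do the work, as an engineer would, in place of code of your own. Each camera call takes 0.05 s, during which the arm holds its last target.

## Working session

There is one attempt and no reset: what is moved stays moved. The work goes in short steps, Python scripts to look and compute and a shell command to move; the robot and the scene stay as the last step left them, time stands still between calls to the robot, and variables do not carry over. Pictures are saved under pics/ and viewed, and the job is handed in when it is done.

```bash
mkdir -p pics; python3 - <<'E'
from station import manip
import cv2,json
for c in("scene","top"):
    im=manip.camera(c); cv2.imwrite(f"pics/{c}0.png",im[:,:,::-1])
    k=manip.get_calibration(c); print(c,{a:(b if not hasattr(b,'tolist') else b.tolist()) for a,b in k.items()})
print(manip.get_obs())
E
```

```text
scene {'fx': 511.0338932988752, 'fy': 511.0338932988752, 'cx': 322.6558382982098, 'cy': 196.93653597705233, 'cam_to_world': [[-0.7350294152344083, -0.5085129340118094, 0.4484934276919391, 1045.3347201603003], [0.6777921450753746, -0.5333496292033759, 0.5060987859131295, 613.7632047701335], [-0.018153975164853346, 0.6759828170680985, 0.7366937384112827, 956.3497489932121], [0.0, 0.0, 0.0, 1.0]]}
top {'fx': 429.54827155011094, 'fy': 429.54827155011094, 'cx': 318.9061568849115, 'cy': 200.54239675342666, 'cam_to_world': [[0.010669233971407559, 0.9989502635831561, -0.044548157465891906, 440.6582528970822], [-0.9999408815636907, 0.010752081692432821, 0.001620529823262552, 0.707045779020752], [0.0020978141224131277, 0.04452823403664005, 0.9990059236808787, 1143.7811644771566], [0.0, 0.0, 0.0, 1.0]]}
{'clock': 0.1, 'qpos': array([-1.27246706e+00,  2.07367438e-01,  1.54281574e+00,  5.74832263e-06,
        1.39351466e+00, -1.50491077e-01]), 'joint_velocities': array([ 0.00076734, -0.00091887, -0.00371631,  0.00130416, -0.00035035,
        0.00066011]), 'joint_efforts': array([-4.27748028e-04, -3.84090757e+01, -2.92547500e+01, -2.38773409e-04,
        4.86601086e-03,  2.83811784e-05]), 'position': array([ 249.28559092, -517.38799475,  230.22113789]), 'eef_rot': array([-1.04992724e-03,  9.74925106e-01,  2.22530739e-01, -7.49150086e-05]), 'force': array([-0.99419827,  0.98785344, -0.36119876]), 'moment': array([-0.02055515,  0.04467049, -0.07748573]), 'opening': 85.19015620221815}
```

View pics/scene0.png

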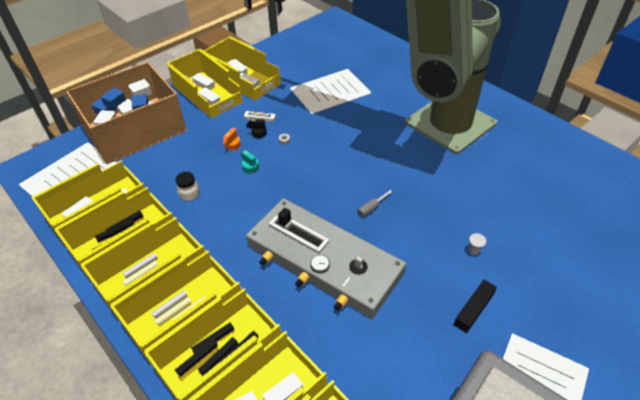

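View pics/top0.png

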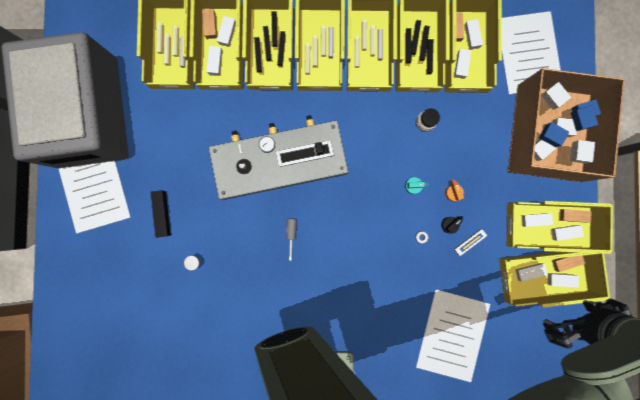

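The black knob is at top (452,225) and scene (258,127). Look-alikes are the orange one at top (455,190) / scene (232,138) and the turquoise one at top (415,186) / scene (250,160). The black cap at the unit's stem, top (244,166), also has to be checked. I choose the black one. Next are close crops and network outlines.

```bash
cat > h.py <<'E'
import numpy as np,cv2
from station import manip
def cal(c):
    k=manip.get_calibration(c);return k,np.array(k["cam_to_world"])
def proj(c,p):
    k,T=cal(c);q=np.linalg.inv(T)@np.append(p,1.)
    return np.array([k["cx"]+k["fx"]*q[0]/-q[2],k["cy"]-k["fy"]*q[1]/-q[2]])
def ray(c,uv,z):
    k,T=cal(c);d=T[:3,:3]@np.array([(uv[0]-k["cx"])/k["fx"],-(uv[1]-k["cy"])/k["fy"],-1])
    o=T[:3,3];return o+d*(z-o[2])/d[2]
def crop(im,x,y,w,h,s,fn):
    cv2.imwrite(fn,cv2.resize(im[y:y+h,x:x+w,::-1],None,fx=s,fy=s,interpolation=cv2.INTER_CUBIC))
E
python3 - <<'E'
from h import *
a=manip.camera("top");b=manip.camera("scene")
crop(a,200,110,160,100,5,"pics/t_unit.png");crop(a,390,160,110,100,6,"pics/t_knob.png")
crop(b,235,190,180,130,4,"pics/s_unit.png");crop(b,215,95,90,85,7,"pics/s_knob.png")
zz={"air_unit":45,"knob":25,"slide_grip":80,"stem_tip":75}
for c in("top","scene"):
  for n in zz:
    for r in manip.outline_of(n,c)[:3]:
      ys,xs=np.nonzero(r["pixels"])
      if len(xs): print(c,n,round(r["score"],2),[round(float(v)) for v in r["extent"]],xs.mean().round(1),ys.mean().round(1),ray(c,(xs.mean(),ys.mean()),zz[n]).round(0))
print(manip.get_obs()["clock"])
E
```

```text
top air_unit 0.86 [209, 112, 142, 88] 277.2 159.1 [595. 107.  45.]
top knob 0.7 [440, 214, 23, 20] 450.7 223.9 [ 433. -345.   25.]
top knob 0.6 [403, 178, 22, 13] 414.0 185.1 [ 534. -249.   25.]
top knob 0.58 [186, 259, 16, 12] 190.9 262.4 [327. 329.  25.]
top slide_grip 0.55 [312, 144, 15, 11] 318.3 148.7 [617.   2.  80.]
scene air_unit 0.75 [248, 199, 156, 121] 326.1 256.5 [605. 123.  45.]
scene knob 0.8 [241, 150, 18, 20] 248.6 161.7 [ 535. -255.   25.]
scene knob 0.78 [249, 117, 18, 19] 257.1 127.0 [ 430. -353.   25.]
scene knob 0.6 [220, 130, 20, 20] 231.4 139.5 [ 515. -359.   25.]
scene slide_grip 0.75 [279, 207, 15, 22] 284.4 218.4 [618.   0.  80.]
scene slide_grip 0.58 [452, 278, 45, 53] 474.4 305.4 [492. 424.  80.]
scene stem_tip 0.64 [358, 257, 5, 11] 358.0 261.6 [580. 195.  75.]
0.6
```

View pics/t_unit.png

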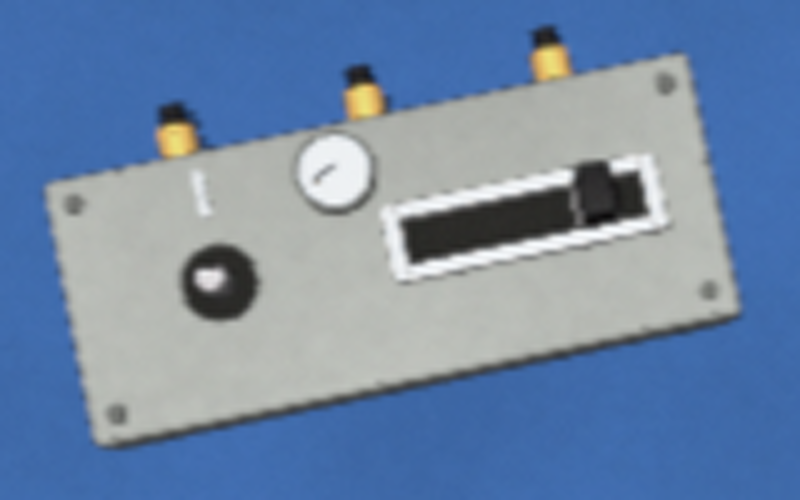

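View pics/t_knob.png

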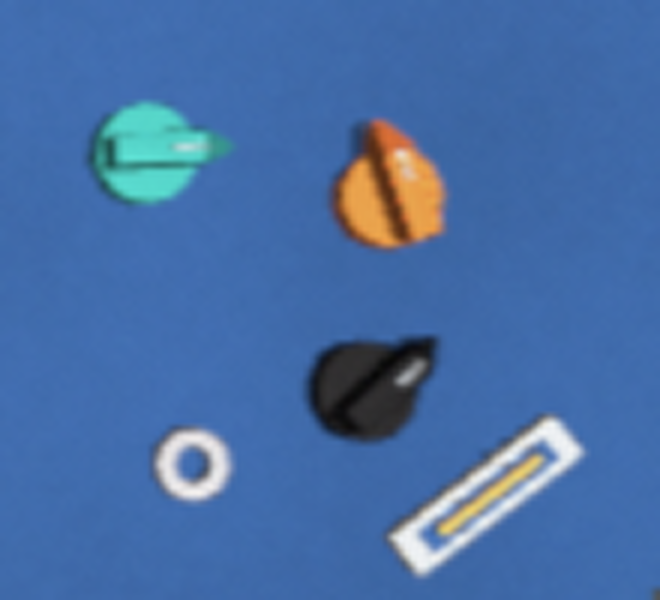

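View pics/s_unit.png

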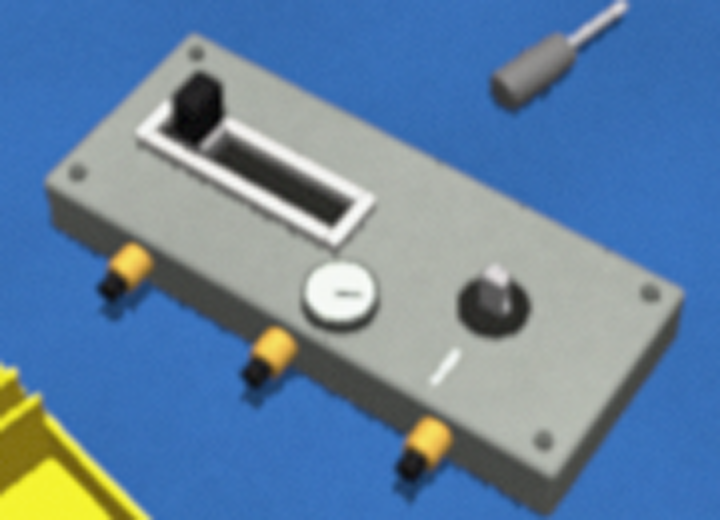

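View pics/s_knob.png

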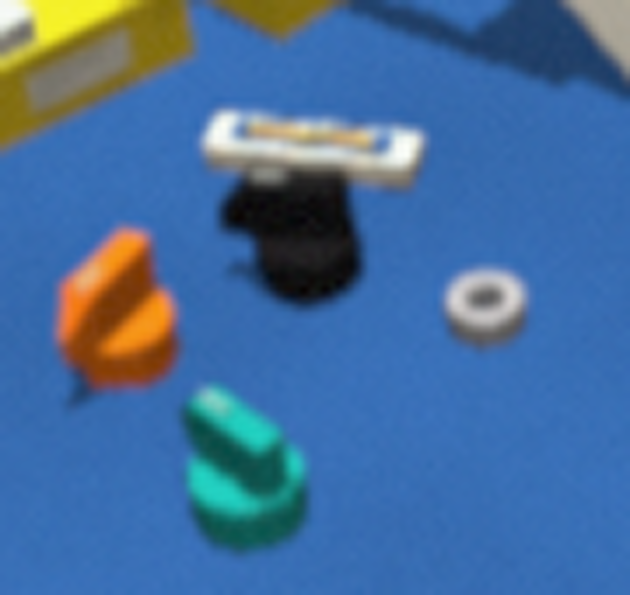

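```bash
cat > fit.py <<'E'
from h import *
from scipy.optimize import least_squares, minimize
def up(p,s,o): return (np.array(p,float)+.5)/s-.5+np.array(o)
def W(pose,pts):
    x,y,a=pose;c,s=np.cos(a),np.sin(a);pts=np.array(pts,float)
    return np.c_[x+c*pts[:,0]-s*pts[:,1],y+s*pts[:,0]+c*pts[:,1],pts[:,2]]
P=[(70,170,45),(70,-170,45),(-70,-170,45),(-70,170,45)]
T=[up(p,5,(200,110)) for p in[(47,184),(686,55),(738,312),(97,440)]]
S=[up(p,4,(235,190)) for p in[(550,475),(46,180),(193,35),(683,292)]]
def res(v,use):
    r=[]
    for c,q in use: r+=[proj(c,w)-u for w,u in zip(W(v,P),q)]
    return np.ravel(r)
for use in([("top",T)],[("scene",S)],[("top",T),("scene",S)]):
    f=least_squares(res,[605,110,.2],args=(use,),x_scale=[1,1,.01]);print(f.x.round(4),f.fun.round(1))
u=f.x
for n,p in dict(grip0=(0,-110,98),stem=(0,90,75),shut=(0,-30,98)).items():
    w=W(u,[p])[0];print(n,w.round(1),proj("top",w).round(1),proj("scene",w).round(1))
E
cat > kfit.py <<'E'
from fit import *
th=np.linspace(0,6.283,40)
def hulls(pose,z0=0,tip=50):
    sk=[(22*np.cos(t),22*np.sin(t),z) for t in th for z in(0,22)]
    bar=[(x,y,z) for x in(-20,20) for y in(-7,7) for z in(22,50)]+[(34,y,z) for y in(-1,1) for z in(22,50)]
    return [W(pose,np.array(h)+[0,0,z0]) for h in(sk,bar)]
def sil(c,pose,box,s=6):
    x,y,w,h=box;m=np.zeros((h*s,w*s),np.uint8)
    for H in hulls(pose):
        q=np.array([proj(c,p) for p in H]);q=((q+.5-[x,y])*s*16).astype(np.int32)
        cv2.fillPoly(m,[cv2.convexHull(q)],255,shift=4)
    return cv2.resize(m,(w,h),interpolation=cv2.INTER_AREA)/255.
if __name__=="__main__":
    box={"top":(430,205,45,40),"scene":(240,105,40,40)}
    M={}
    for c,b in box.items():
        im=manip.camera(c)[b[1]:b[1]+b[3],b[0]:b[0]+b[2]].astype(float)
        M[c]=np.clip((115-im[:,:,2])/85,0,1)   # blue channel: black low
        cv2.imwrite(f"pics/m_{c}.png",cv2.resize((M[c]*255).astype(np.uint8),None,fx=8,fy=8,interpolation=0))
    for cs in(["top"],["scene"],["top","scene"]):
        f=lambda v:sum(((sil(c,(v[0],v[1],v[2]/20),box[c])-M[c])**2).sum() for c in cs)
        best=min((minimize(f,[432,-348,20*a],method="Nelder-Mead",options=dict(initial_simplex=[[432,-348,20*a],[440,-348,20*a],[432,-340,20*a],[432,-348,20*a+6]],maxiter=150)) for a in(-.5,-1.2)),key=lambda r:r.fun)
        print(cs,best.x[:2].round(1),(best.x[2]/20).round(3),best.fun)
E
python3 kfit.py
```

```text
[5.953226e+02 1.049863e+02 2.103000e-01] [-1.  -0.9  0.6 -0.9  1.1  0.6 -0.8  1.2]
[5.933915e+02 1.017299e+02 2.113000e-01] [ 0.4  1.2 -1.5 -0.2 -0.1 -1.4  1.1 -0.4]
[5.944468e+02 1.033623e+02 2.112000e-01] [-0.4 -0.5  1.2 -0.7  1.8  0.9 -0.1  1.6  0.6  2.  -1.4  0.4 -0.  -0.9
  1.3  0.4]
grip0 [617.5  -4.2  98. ] [320.8 147.5] [282.7 211.8]
stem [575.6 191.4  75. ] [242.3 164.8] [358.3 259.6]
shut [600.7  74.   98. ] [288.8 153.9] [311.8 227.6]Traceback (most recent call last):
  File "kfit.py", line 22, in <module>
    best=min((minimize(f,[432,-348,20*a],method="Nelder-Mead",options=dict(initial_simplex=[[432,-348,20*a],[440,-348,20*a],[432,-340,20*a],[432,-348,20*a+6]],maxiter=150)) for a in(-.5,-1.2)),key=lambda r:r.fun)
  File "kfit.py", line 22, in <genexpr>
    best=min((minimize(f,[432,-348,20*a],method="Nelder-Mead",options=dict(initial_simplex=[[432,-348,20*a],[440,-348,20*a],[432,-340,20*a],[432,-348,20*a+6]],maxiter=150)) for a in(-.5,-1.2)),key=lambda r:r.fun)
              ~~~~~~~~^^^^^^^^^^^^^^^^^^^^^^^^^^^^^^^^^^^^^^^^^^^^^^^^^^^^^^^^^^^^^^^^^^^^^^^^^^^^^^^^^^^^^^^^^
[... 320 characters left out ...]
v[1],v[2]/20),box[c])-M[c])**2).sum() for c in cs)
               ~~~^^^^^^^^^^^^^^^^^^^^^^^^^^^^^^^^^^^^^^^^^^^^^^^^^^^^^^^^^^^^^^^^^
  File "kfit.py", line 21, in <genexpr>
    f=lambda v:sum(((sil(c,(v[0],v[1],v[2]/20),box[c])-M[c])**2).sum() for c in cs)
                     ~~~^^^^^^^^^^^^^^^^^^^^^^^^^^^^^^
  File "kfit.py", line 10, in sil
    q=np.array([proj(c,p) for p in H]);q=((q+.5-[x,y])*s*16).astype(np.int32)
                ~~~~^^^^^
  File "h.py", line 6, in proj
    k,T=cal(c);q=np.linalg.inv(T)@np.append(p,1.)
        ~~~^^^
  File "h.py", line 4, in cal
    k=manip.get_calibration(c);return k,np.array(k["cam_to_world"])
ValueError: time passes only in moves, steps and waits
```

```bash
python3 - <<'E'
import cv2,numpy as np
a=cv2.imread("pics/m_top.png");b=cv2.imread("pics/m_scene.png")
cv2.imwrite("pics/mm.png",np.hstack([a,b]))
E
```

```text
(no output)
```

View pics/mm.png

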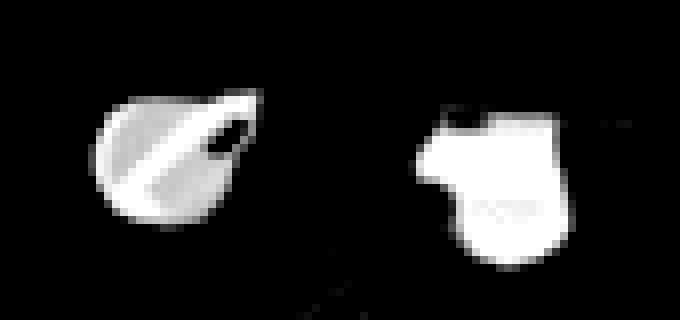

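```bash
python3 - <<'E'
s=open('h.py').read()
s=s.replace('''def cal(c):
    k=manip.get_calibration(c);return k,np.array(k["cam_to_world"])''','''_C={}
def cal(c):
    if c not in _C:
        k=manip.get_calibration(c);_C[c]=(k,np.array(k["cam_to_world"]))
    return _C[c]''')
open('h.py','w').write(s)
k=open('kfit.py').read().replace("np.clip((115-im[:,:,2])/85,0,1)","cv2.morphologyEx(np.clip((125-im[:,:,2])/50,0,1),cv2.MORPH_CLOSE,np.ones((5,5)))")
open('kfit.py','w').write(k)
E
time timeout 300 python3 kfit.py
python3 - <<'E'
import cv2,numpy as np
a=cv2.imread("pics/m_top.png");b=cv2.imread("pics/m_scene.png")
cv2.imwrite("pics/mm2.png",np.hstack([a,b]))
E
```

```text
[5.953226e+02 1.049863e+02 2.103000e-01] [-1.  -0.9  0.6 -0.9  1.1  0.6 -0.8  1.2]
[5.933915e+02 1.017299e+02 2.113000e-01] [ 0.4  1.2 -1.5 -0.2 -0.1 -1.4  1.1 -0.4]
[5.944468e+02 1.033623e+02 2.112000e-01] [-0.4 -0.5  1.2 -0.7  1.8  0.9 -0.1  1.6  0.6  2.  -1.4  0.4 -0.  -0.9
  1.3  0.4]
grip0 [617.5  -4.2  98. ] [320.8 147.5] [282.7 211.8]
stem [575.6 191.4  75. ] [242.3 164.8] [358.3 259.6]
shut [600.7  74.   98. ] [288.8 153.9] [311.8 227.6]
['top'] [ 431.6 -346.2] -0.767 14.989494040753556
['scene'] [ 428.2 -353.1] -0.915 25.357597385620913
['top', 'scene'] [ 431.  -347.7] -0.73 70.78648858131488
real	0m6.551s
user	0m5.409s
sys	0m0.100s
```

View pics/mm2.png

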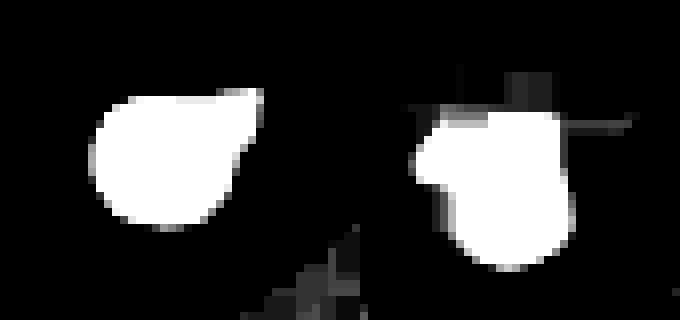

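```bash
python3 - <<'E' 2>&1 | tail -12
from h import *
def up(p,s,o): return (np.array(p,float)+.5)/s-.5+np.array(o)
print("ring top",ray("top",up((220,283),5,(200,110)),45).round(1),"scene",ray("scene",up((493,305),4,(235,190)),45).round(1))
print("tip top",ray("top",up((208,278),5,(200,110)),75).round(1),"scene",ray("scene",up((494,272),4,(235,190)),75).round(1))
print("grip top",ray("top",up((600,175),5,(200,110)),98).round(1),"scene",ray("scene",up((200,82),4,(235,190)),98).round(1))
a=manip.camera("top");crop(a,435,210,36,30,20,"pics/t_k2.png")
b=manip.camera("scene");crop(b,240,105,36,36,16,"pics/s_k2.png")
E
```

```text
ring top [575.9 193.3  45. ] scene [572.1 187.9  45. ]
tip top [574.6 194.1  75. ] scene [572.3 187.5  75. ]
grip top [624.6  -1.2  98. ] scene [611.3  -5.1  98. ]
```

View pics/t_k2.png

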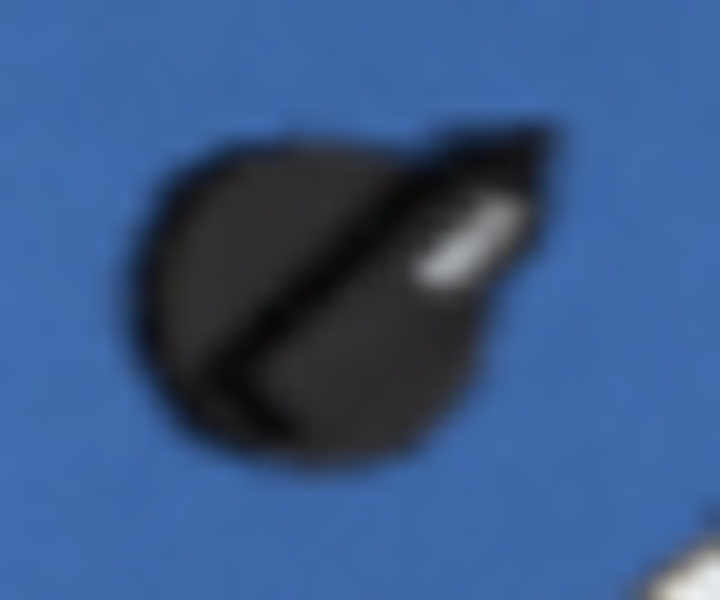

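Black knob confirmed: its pointer points right and up in the top view, so its yaw is about -0.79. The two cameras disagree by a few mm, so I'll calibrate them against the gripper itself. First move: fingers shut, towards the open-side end of the slide.

```bash
python3 -m creep '[[[1,0.033,0.042,0,0,0,-0.0765],[1,0.033,0.042,0,0,0,-0.0765],[1,0.033,0.042,0,0,0,0],[1,0.033,0.042,0,0,0,0],[1,0.033,0.042,0,0,0,0],[1,0.033,0.042,0,0,0,0],[1,0.033,0.042,0,0,0,0],[1,0.033,0.042,0,0,0,0],[1,0.033,0.042,0,0,0,0],[1,0.033,0.042,0,0,0,0]]]' 60
```

```text
clock: 1.73
position: [497.8, -201.5, 231.6]
eef_rot: [0.0, 0.995, 0.104, 0.0]
force: [0.6, -0.5, 0.1]
opening: -0.0
```

```bash
python3 -m creep '[[[1,0.0282,0.0364,-0.01,0,0,0],[1,0.0282,0.0364,-0.01,0,0,0],[1,0.0282,0.0364,-0.02,0,0,0],[1,0.0282,0.0364,-0.02,0,0,0],[1,0.0282,0.0364,-0.03,0,0,0],[1,0.0282,0.0364,-0.03,0,0,0],[1,0,0,-0.027,0,0,0],[1,0,0,0,0,0,0],[1,0,0,0,0,0,0]]]'; python3 - <<'E'
from h import *
o=manip.get_obs();p=o["position"];print(p)
for c,b in(("top",(280,120,80,70)),("scene",(245,160,90,75))):
    im=manip.camera(c)
    q=proj(c,p);print(c,q.round(1))
    cv2.drawMarker(im,(int(round(q[0])),int(round(q[1]))),(255,0,0),0,3,1)
    crop(im,*b,8,f"pics/{c}_g1.png")
E
```

```text
clock: 2.48
position: [622.4, -39.0, 119.4]
eef_rot: [-0.0, 0.994, 0.105, -0.002]
force: [0.0, 0.5, -1.4]
opening: 0.1
[622.36335901 -38.96938902 119.3536602 ]
top [335.3 144.1]
scene [270.4 198.1]
```

View pics/top_g1.png

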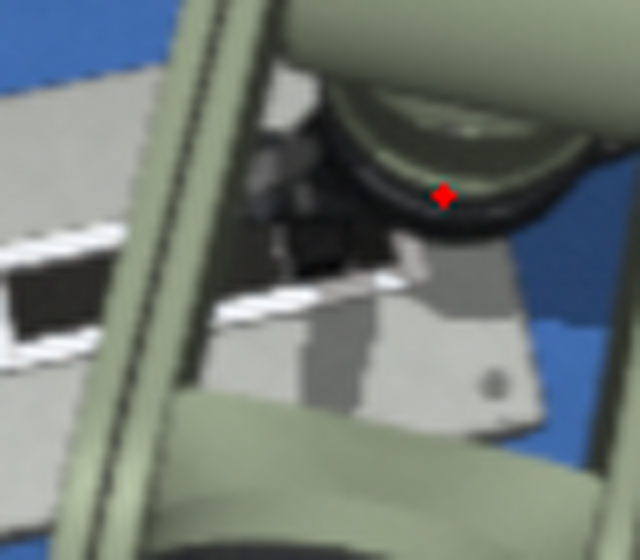

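View pics/scene_g1.png

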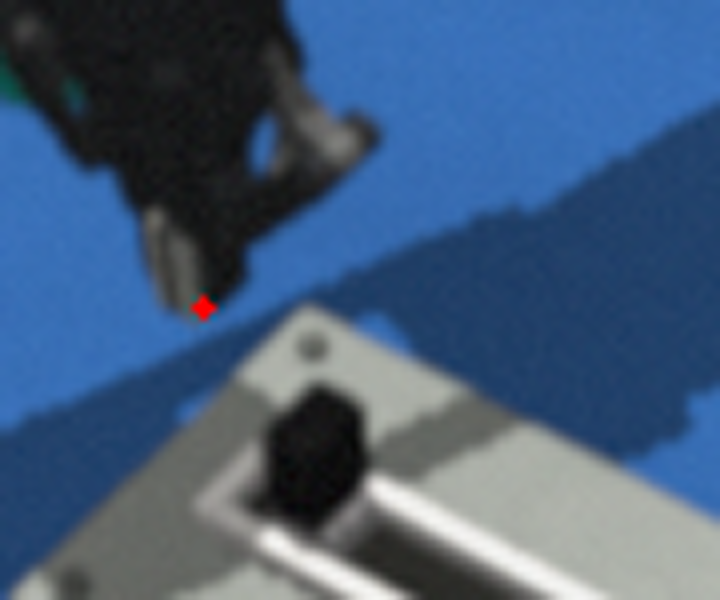

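The scene picture shows the shut fingertip at crop (203,305), right where the calibration projects the TCP, so the scene camera agrees with the arm. The grip is clear ahead of the fingers. I descend behind it next.

```bash
python3 -m creep '[[[1,0,0,-0.02,0,0,0],[1,0,0,-0.02,0,0,0],[1,0,0,-0.023,0,0,0],[1,0,0,0,0,0,0],[1,0,0,0,0,0,0]]]'; python3 - <<'E'
from h import *
im=manip.camera("scene");crop(im,245,160,90,75,8,"pics/s_g2.png")
E
```

```text
clock: 3.0
position: [623.7, -40.5, 74.8]
eef_rot: [0.0, 0.995, 0.104, 0.0]
force: [0.3, 0.1, -0.5]
opening: -0.0
```

View pics/s_g2.png

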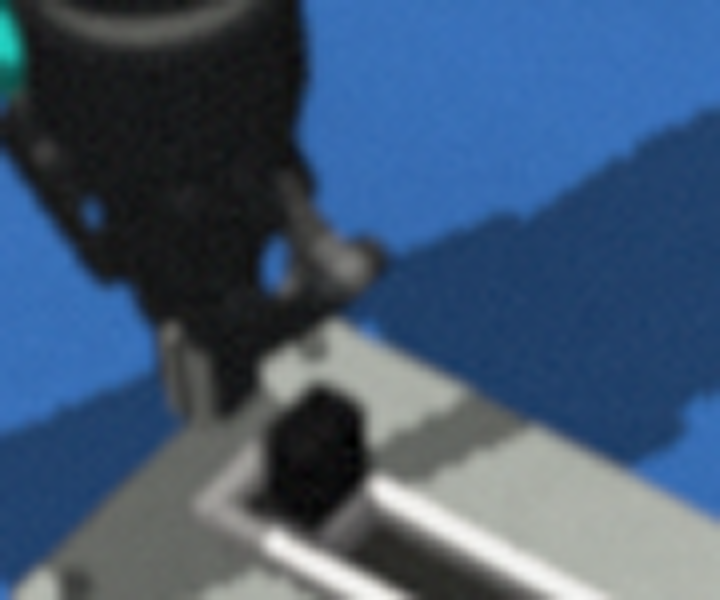

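```bash
python3 -m creep '[[[1,-0.0042,0.0196,0,0,0,0],[1,-0.0042,0.0196,0,0,0,0],[1,-0.0042,0.0196,0,0,0,0],[1,-0.0042,0.0196,0,0,0,0],[1,-0.0028,0.0131,0,0,0,0],[1,0,0,0,0,0,0]]]';  python3 -m creep '[[[1,-0.0014,0.0065,0,0,0,0],[1,-0.0014,0.0065,0,0,0,0],[1,0,0,0,0,0,0]]]'
```

```text
clock: 3.55
position: [608.2, 32.6, 74.0]
eef_rot: [-0.001, 0.994, 0.106, -0.0]
force: [-0.3, 0.3, -0.3]
opening: -0.2
clock: 3.8
position: [606.4, 39.8, 73.4]
eef_rot: [-0.0, 0.995, 0.105, -0.001]
force: [0.2, -0.4, 0.8]
opening: 0.1
```

```bash
python3 -m creep '[[[1,-0.0014,0.0065,0,0,0,0],[1,-0.0014,0.0065,0,0,0,0],[1,0,0,0,0,0,0]]]'; python3 -m creep '[[[1,-0.0007,0.0039,0,0,0,0],[1,-0.0007,0.0039,0,0,0,0],[1,0,0,0,0,0,0]]]'; python3 - <<'E'
from h import *
im=manip.camera("scene");crop(im,245,160,110,95,7,"pics/s_g3.png")
E
```

```text
clock: 4.05
position: [604.3, 49.3, 73.4]
eef_rot: [-0.0, 0.995, 0.104, -0.001]
force: [-0.4, -0.7, 0.0]
opening: -0.3
clock: 4.3
position: [604.1, 50.8, 73.5]
eef_rot: [0.004, 0.994, 0.105, -0.0]
force: [0.8, -12.0, -1.3]
opening: -0.1
```

View pics/s_g3.png

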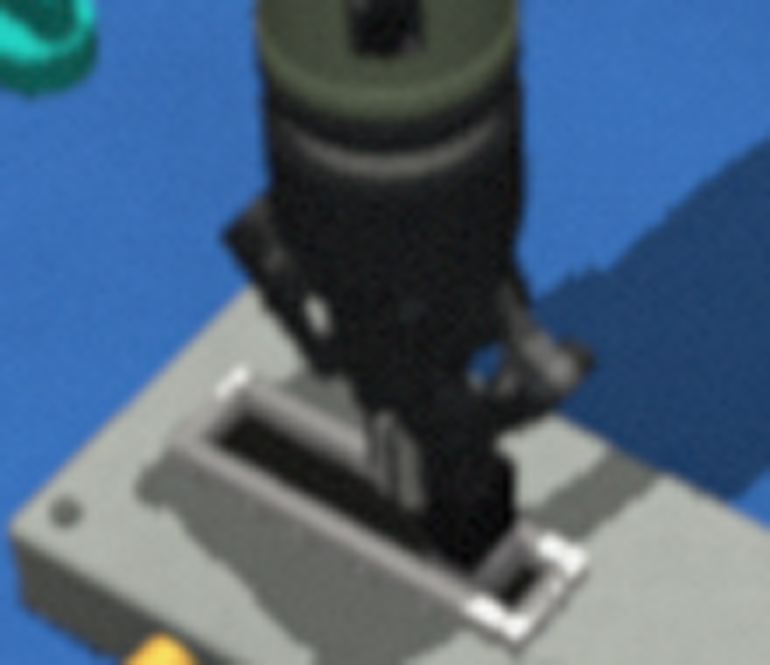

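The grip is at its stop: 12 N at the expected place, with the remaining gap to the track end at crop (520,580). I back off, rise and go towards the knob.

```bash
python3 -m creep '[[[1,0.0028,-0.0131,0,0,0,0],[1,0.001,-0.005,0.04,0,0,0],[1,0,0,0.05,0,0,0],[-0.06,-0.021,-0.047,0.03,0,0,-0.064],[-0.06,-0.021,-0.047,0,0,0,-0.064],[-0.06,-0.021,-0.047,0,0,0,-0.064],[-0.06,-0.021,-0.047,0,0,0,-0.064],[-0.06,-0.021,-0.047,0,0,0,-0.064],[-0.06,-0.021,-0.047,0,0,0,-0.064],[-0.06,-0.021,-0.047,0,0,0,-0.064]]]'; python3 -m creep '[[[-0.06,-0.021,-0.047,0,0,0,-0.064],[-0.06,-0.021,-0.047,0,0,0,-0.064],[-0.06,-0.021,-0.047,0,0,0,-0.064],[-0.06,0,0,0,0,0,0]]]'
```

```text
clock: 5.18
position: [496.7, -204.4, 162.4]
eef_rot: [-0.001, 0.969, -0.247, 0.0]
force: [0.1, -0.7, -0.7]
opening: 44.7
clock: 5.52
position: [447.9, -315.1, 162.7]
eef_rot: [0.001, 0.92, -0.392, 0.001]
force: [0.4, 0.6, 0.6]
opening: 45.4
```

```bash
python3 -m creep '[[[-0.06,-0.012,-0.0233,-0.03,0,0,0],[-0.06,-0.012,-0.0233,-0.035,0,0,0],[-0.06,0,0,0,0,0,0],[-0.06,0,0,0,0,0,0]]]'; python3 - <<'E'
from h import *
o=manip.get_obs();p=o["position"];print(p)
for c,b in(("top",(410,180,90,75)),("scene",(215,70,90,75))):
    im=manip.camera(c)
    crop(im,*b,8,f"pics/{c}_g4.png")
    q=proj(c,p);print(c,q.round(1),((q-[b[0],b[1]])*8).round())
E
```

```text
clock: 5.85
position: [431.1, -342.8, 111.7]
eef_rot: [-0.002, 0.921, -0.388, -0.002]
force: [0.3, 0.2, 0.1]
opening: 45.2
[ 431.0628887  -342.83271383  111.68021323]
top [461.1 225.2] [408. 362.]
scene [255.5 103.9] [324. 271.]
```

View pics/top_g4.png

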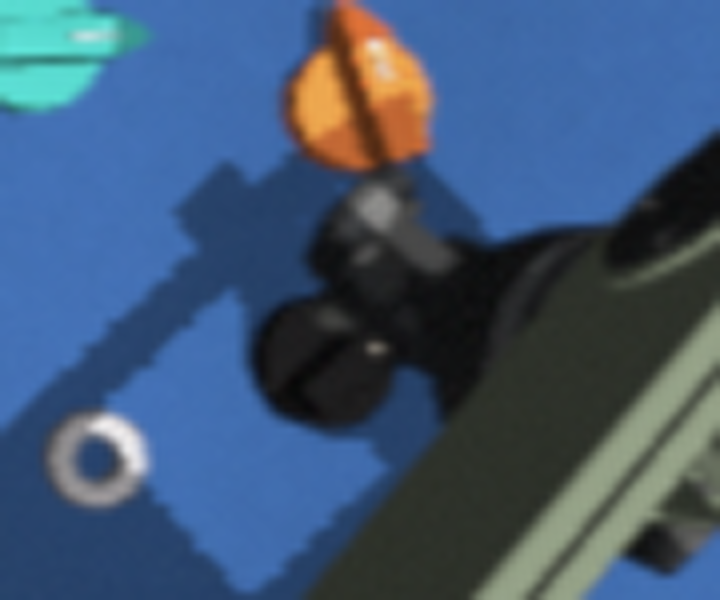

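View pics/scene_g4.png

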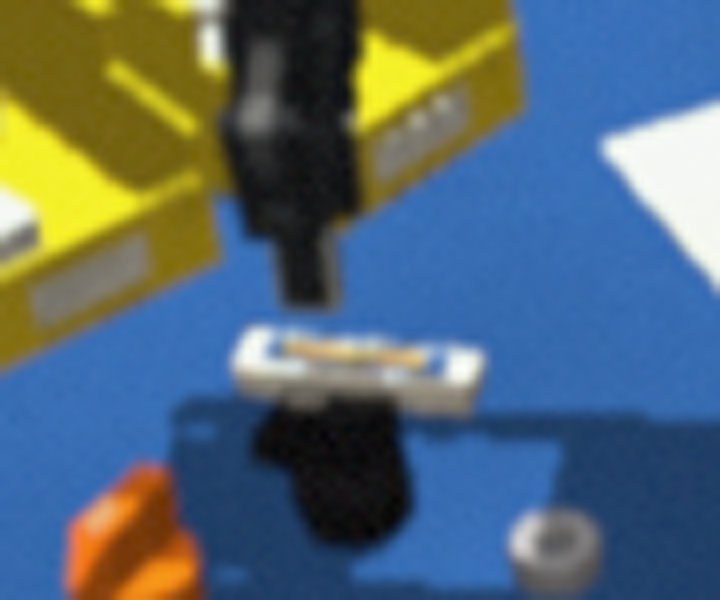

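```bash
python3 - <<'E'
from h import *
p=np.array([431.1,-342.8,111.7]);t=-.803+np.pi/2;d=np.array([np.cos(t),np.sin(t),0]);e=np.array([np.sin(t),-np.cos(t),0])
b={"top":(410,180),"scene":(215,70)}
for c in b:
    f=lambda q:((proj(c,q)-b[c]+.5)*8-.5).round()
    for s in(1,-1):
        print(c,s,[f(p+s*d*k+e*w+[0,0,6]) for k in(22.5,36) for w in(-11,11)])
    print(c,"vertical",f(p),f([*p[:2],50]),f([*p[:2],22]),f([*p[:2],0]))
    for k in((431.6,-346.2),(428.2,-353.1)):print(c,k,f([*k,22]),f([*k,0]))
E
```

```text
top 1 [array([340., 336.]), array([392., 285.]), array([308., 303.]), array([361., 252.])]
top -1 [array([445., 446.]), array([498., 395.]), array([476., 479.]), array([529., 428.])]
top vertical [412. 365.] [347. 363.] [320. 362.] [300. 361.]
top (431.6, -346.2) [331. 360.] [310. 359.]
top (428.2, -353.1) [352. 371.] [331. 370.]
scene 1 [array([348., 302.]), array([283., 301.]), array([343., 328.]), array([277., 326.])]
scene -1 [array([367., 221.]), array([303., 219.]), array([373., 197.]), array([309., 195.])]
scene vertical [328. 275.] [348. 418.] [357. 480.] [364. 527.]
scene (431.6, -346.2) [350. 476.] [357. 524.]
scene (428.2, -353.1) [345. 463.] [352. 510.]
```

```bash
python3 -m creep '[[[-0.06,0,-0.0037,-0.03,0,0,0],[-0.06,0,0,-0.035,0,0,0],[-0.06,0,0,-0.03,0,0,0],[-0.06,0,0,-0.0193,0,0,0],[-0.06,0,0,0,0,0,0],[-0.06,0,0,0,0,0,0]]]'; python3 - <<'E'
from h import *
for c,b in(("top",(410,180,90,75)),("scene",(215,70,90,75))):
    im=manip.camera(c)
    crop(im,*b,8,f"pics/{c}_g5.png")
E
```

```text
clock: 6.45
position: [433.2, -346.2, 28.5]
eef_rot: [-0.0, 0.922, -0.387, 0.0]
force: [0.3, 0.3, 0.6]
opening: 45.1
```

View pics/top_g5.png

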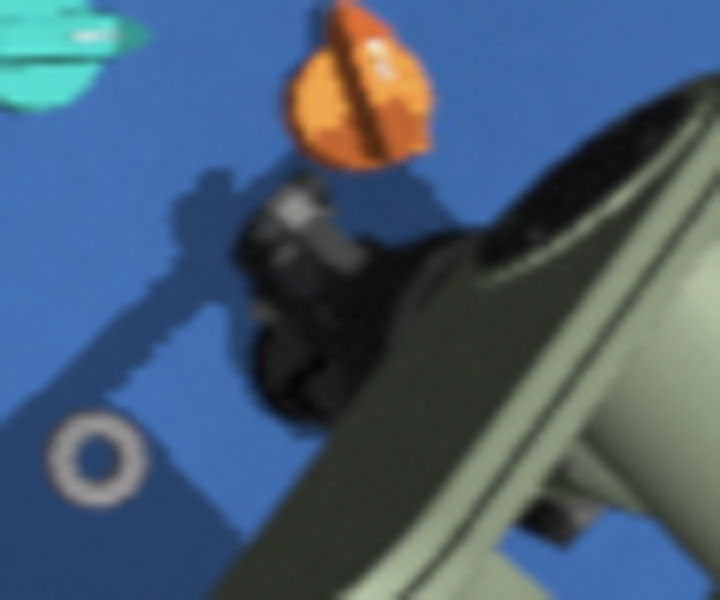

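View pics/scene_g5.png

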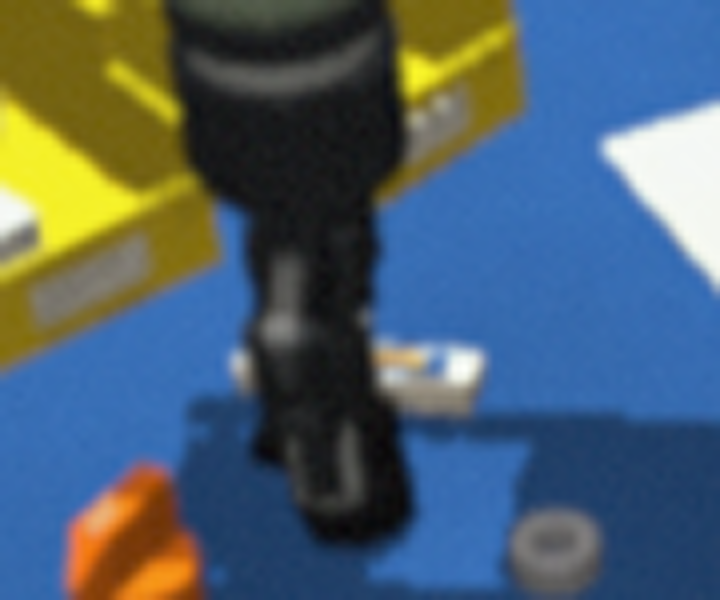

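```bash
python3 -m creep '[[[-0.06,-0.0008,0.0008,-0.0055,0,0,0],[-0.06,0,0,0,0,0,0],[1,0,0,0,0,0,0],[1,0,0,0,0,0,0],[1,0,0,0,0,0,0],[1,0,0,0,0,0,0],[1,0,0,0,0,0,0],[1,0,0,0,0,0,0]]]' 60
```

```text
clock: 7.22
position: [431.9, -346.8, 24.2]
eef_rot: [0.0, 0.922, -0.388, 0.0]
force: [-0.9, 0.5, 4.2]
opening: 13.3
```

```bash
python3 -m creep '[[[1,0,0,0.01,0,0,0],[1,0,0,0.03,0,0,0],[1,0,0,0.04,0,0,0],[1,0,0,0.05,0,0,0],[1,0,0,0.03,0,0,0],[1,0,0,0,0,0,0]]]'; python3 - <<'E'
from h import *
o=manip.get_obs();print(o["position"],o["force"].round(1),o["opening"])
for c,b in(("top",(410,180,90,75)),("scene",(205,40,90,75))):
    im=manip.camera(c)
    crop(im,*b,8,f"pics/{c}_g6.png")
E
```

```text
clock: 7.72
position: [434.6, -349.4, 150.3]
eef_rot: [0.002, 0.922, -0.388, 0.005]
force: [0.5, -0.7, -0.0]
opening: 12.8
[ 434.62824399 -349.37073661  150.30155093] [ 0.5 -0.7 -0. ] 12.807042186177213
```

View pics/scene_g6.png

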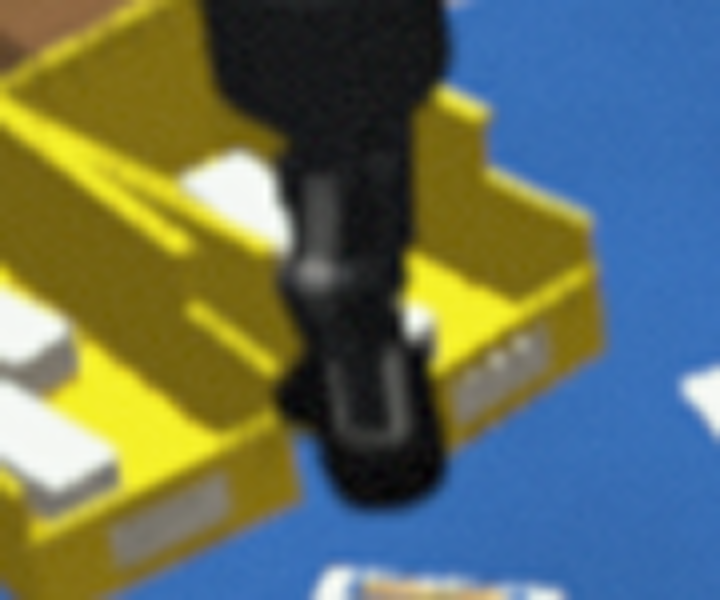

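The knob is held upright, opening about 13 mm, and it sits centred between the pads. The grasp agrees with the top camera to about 1 mm, so I use the top camera's stem position, about (575.7, 193.5). Next I travel there and turn the knob by +1.01 rad.

```bash
python3 -m creep '[[[1,0.0134,0.0517,0,0,0,0.0535],[1,0.0134,0.0517,0,0,0,0.0535],[1,0.0134,0.0517,0,0,0,0.0535],[1,0.0134,0.0517,0,0,0,0.0535],[1,0.0134,0.0517,0,0,0,0.0535],[1,0.0134,0.0517,0,0,0,0.0535],[1,0.0134,0.0517,0,0,0,0.0535],[1,0.0134,0.0517,0,0,0,0.0535],[1,0.0134,0.0517,0,0,0,0.0535],[1,0.0134,0.0517,0,0,0,0.0535]]]';python3 -m creep '[[[1,0.0134,0.0517,0,0,0,0.0535],[1,0.0134,0.0517,0,0,0,0.0535],[1,0.0134,0.0517,0,0,0,0],[1,0.0134,0.0517,0,0,0,0],[1,0,0,0,0,0,0],[1,0,0,0,0,0,0]]]'
```

```text
clock: 8.65
position: [530.1, 43.7, 141.1]
eef_rot: [-0.0, 1.0, 0.024, -0.003]
force: [1.1, 0.2, -1.3]
opening: 13.0
clock: 9.15
position: [570.4, 198.4, 140.8]
eef_rot: [0.0, 0.994, 0.108, -0.003]
force: [-0.5, -0.2, -1.1]
opening: 12.9
```

```bash
python3 -m creep '[[[1,0.0071,-0.0065,-0.02,0,0,0],[1,0,0,-0.0185,0,0,0],[1,0,0,0,0,0,0],[1,0,0,0,0,0,0],[1,0,0,0,0,0,0]]]'; python3 - <<'E'
from h import *
o=manip.get_obs();print(o["position"],o["eef_rot"].round(4),o["force"].round(1),o["opening"])
for c,b in(("top",(200,120,90,75)),("scene",(315,195,90,75))):
    im=manip.camera(c)
    crop(im,*b,8,f"pics/{c}_g7.png")
E
```

```text
clock: 9.57
position: [577.1, 190.7, 114.4]
eef_rot: [0.0, 0.994, 0.105, -0.001]
force: [-0.0, -0.3, -0.5]
opening: 12.7
[577.12063823 190.70660531 114.38529628] [ 1.000e-04  9.944e-01  1.053e-01 -7.000e-04] [-0.  -0.3 -0.5] 12.745688964828256
```

View pics/scene_g7.png

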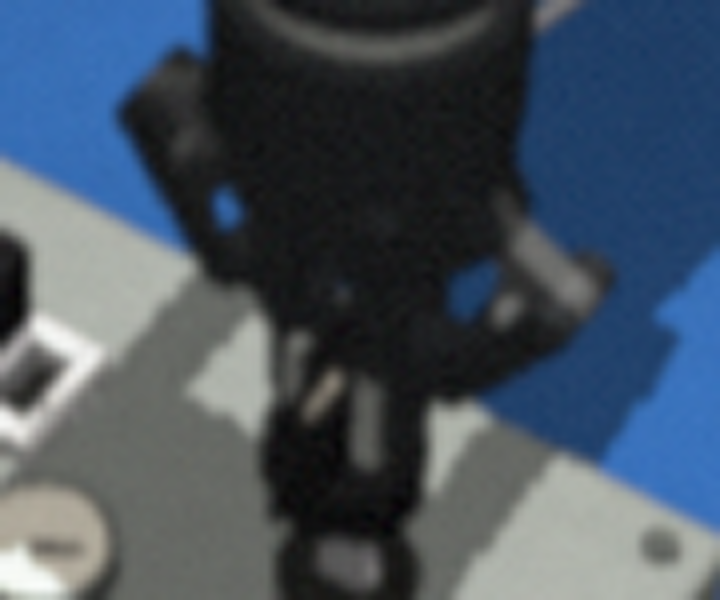

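View pics/top_g7.png

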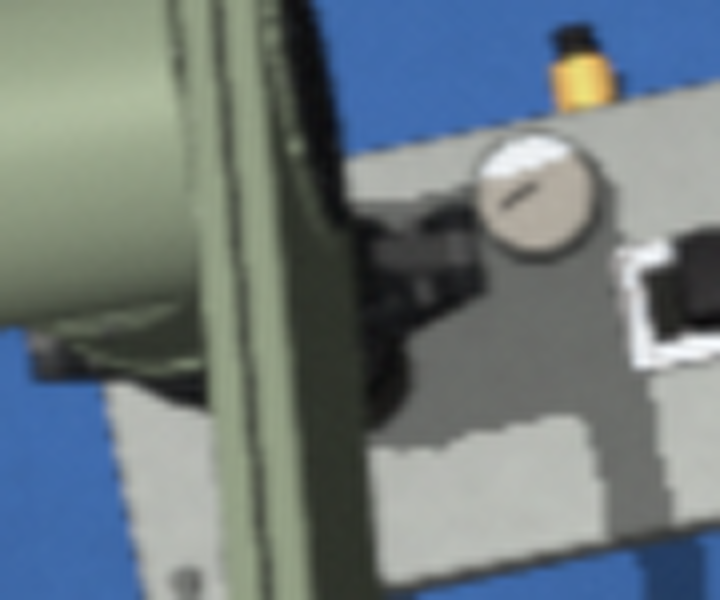

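```bash
python3 - <<'E'
from h import *
f=lambda q:((proj("scene",np.array(q,float))-[315,195]+.5)*8-.5).round(1)
p=[577.1,190.7]
for z in(45,75,90,101,112):print(z,f([*p,z]))
u=np.array([.978,.209]);v=np.array([-.209,.978])
print("dx unit 1mm",(f([*(p+10*u),90])-f([*p,90]))/10,"dy",(f([*(p+10*v),90])-f([*p,90]))/10)
th=np.linspace(0,6.283,72)
for z in(90.2,112.2):
    q=np.array([f([p[0]+22*np.cos(t),p[1]+22*np.sin(t),z]) for t in th]);print(z,q.min(0),q.max(0))
E
```

```text
45 [340.8 587.4]
75 [344.4 521.9]
90 [346.2 488.1]
101 [347.6 462.9]
112 [349.  437.2]
dx unit 1mm [-2.08  2.59] dy [3.26 1.78]
90.2 [261.5 419.6] [431.1 557.6]
112.2 [263.  368.5] [435.2 507.1]
```

```bash
python3 - <<'E'
from h import *
im=manip.camera("scene");im=np.clip((im.astype(float)/255)**.45*255,0,255).astype(np.uint8)
crop(im,335,235,50,45,14,"pics/s_g8.png")
f=lambda q:((proj("scene",np.array(q,float))-[335,235]+.5)*14-.5).round(1)
th=np.linspace(0,6.283,72);p=manip.get_obs()["position"];print(p)
for r,z in((22,90.2),(22,112),(8,75),(8,45)):
    q=np.array([f([p[0]+r*np.cos(t),p[1]+r*np.sin(t),z]) for t in th]);print(r,z,q.min(0),q.max(0))
E
```

```text
[578.22080647 191.42109919 115.8048152 ]
22 90.2 [176.  181.7] [473.1 423.4]
22 112 [178.6  92.9] [480.2 335.9]
8 75 [267.7 317.2] [374.6 404.7]
8 45 [262.5 432.1] [367.3 519.1]
```

View pics/s_g8.png

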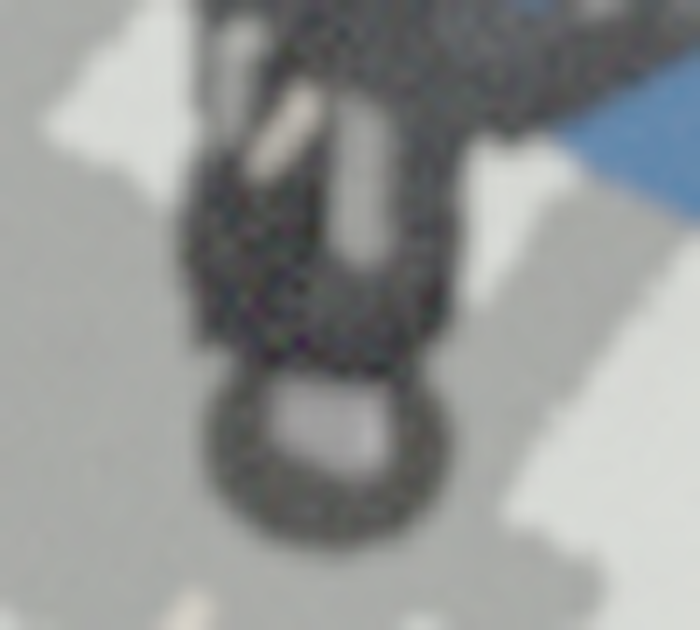

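```bash
python3 - <<'E'
from h import *
P=[]
for i in range(6):
    P.append(manip.get_obs()["position"]);manip.camera("top")
P=np.array(P);print(P.round(1),P.mean(0))
E
```

```text
[[578.2 191.4 115.8]
 [578.2 191.5 115.8]
 [578.2 191.6 115.7]
 [578.1 191.7 115.6]
 [577.9 191.7 115.4]
 [577.8 191.8 115.3]] [578.08048752 191.64213761 115.60225618]
```

```bash
python3 -m creep '[[[1,-0.0016,0.0026,-0.01,0,0,0],[1,0,0,-0.006,0,0,0],[1,0,0,0,0,0,0],[1,0,0,0,0,0,0]]]'; python3 -m creep '[[[1,0,0,-0.004,0,0,0],[1,0,0,0,0,0,0]]]';python3 -m creep '[[[1,0,0,-0.004,0,0,0],[1,0,0,0,0,0,0]]]'; python3 - <<'E'
from h import *
im=manip.camera("scene");im=np.clip((im.astype(float)/255)**.45*255,0,255).astype(np.uint8)
crop(im,335,235,50,45,14,"pics/s_g9.png")
E
```

```text
clock: 10.35
position: [575.6, 193.6, 101.7]
eef_rot: [0.0, 0.994, 0.106, -0.001]
force: [0.5, -0.6, -0.7]
opening: 12.8
clock: 10.52
position: [576.2, 193.6, 99.3]
eef_rot: [0.0, 0.994, 0.106, -0.0]
force: [-1.2, -0.2, -0.6]
opening: 12.9
clock: 10.68
position: [576.6, 193.5, 96.9]
eef_rot: [0.0, 0.994, 0.106, 0.0]
force: [-0.6, -0.5, 2.5]
opening: 12.8
```

View pics/s_g9.png

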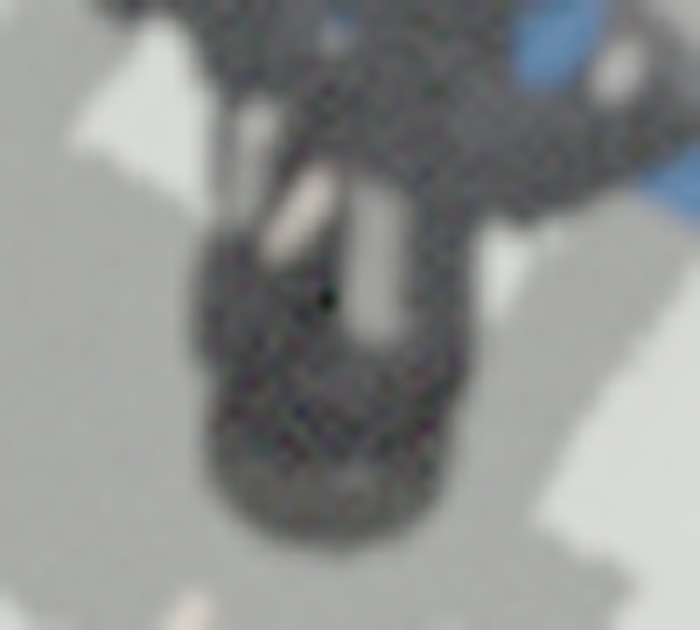

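```bash
python3 -m creep '[[[1,0,0,-0.003,0,0,0],[1,0,0,0,0,0,0]]]';python3 -m creep '[[[1,0,0,-0.003,0,0,0],[1,0,0,0,0,0,0]]]'
```

```text
clock: 10.9
position: [576.6, 193.5, 94.8]
eef_rot: [0.0, 0.994, 0.106, 0.0]
force: [-0.5, -1.3, 3.9]
opening: 12.9
clock: 11.07
position: [576.6, 193.5, 92.5]
eef_rot: [0.0, 0.994, 0.106, 0.0]
force: [-1.4, -0.8, 4.9]
opening: 12.6
```

The force climbs at the spring's rate, about 0.5 N/mm, so the knob may be sitting on the stem's rim rather than on the stem. I search sideways with small shifts.

```bash
python3 -m creep '[[[1,-0.0014,-0.0003,0,0,0,0],[1,0,0,0,0,0,0]]]';python3 -m creep '[[[1,-0.0014,-0.0003,0,0,0,0],[1,0,0,0,0,0,0]]]'
```

```text
clock: 11.23
position: [576.1, 193.4, 92.8]
eef_rot: [0.0, 0.994, 0.106, 0.001]
force: [-0.7, -1.2, 5.0]
opening: 12.9
clock: 11.4
position: [575.0, 193.0, 92.7]
eef_rot: [0.0, 0.994, 0.106, 0.001]
force: [0.3, -1.9, 4.7]
opening: 12.9
```

```bash
python3 -m creep '[[[1,0.0003,-0.0014,0,0,0,0],[1,0,0,0,0,0,0]]]';python3 -m creep '[[[1,0.0003,-0.0014,0,0,0,0],[1,0,0,0,0,0,0]]]'; python3 - <<'E'
from h import *
print(manip.get_obs()["moment"])
im=manip.camera("scene");im=np.clip((im.astype(float)/255)**.45*255,0,255).astype(np.uint8)
crop(im,335,235,50,45,14,"pics/s_g10.png")
E
```

```text
clock: 11.57
position: [574.1, 192.1, 91.7]
eef_rot: [-0.0, 0.994, 0.106, -0.0]
force: [-0.3, -0.8, 0.2]
opening: 12.9
clock: 11.73
position: [573.7, 191.1, 91.0]
eef_rot: [-0.0, 0.994, 0.106, -0.001]
force: [0.0, -0.4, -1.3]
opening: 13.0
[ 0.03695305  0.02305892 -0.01561477]
```

View pics/s_g10.png

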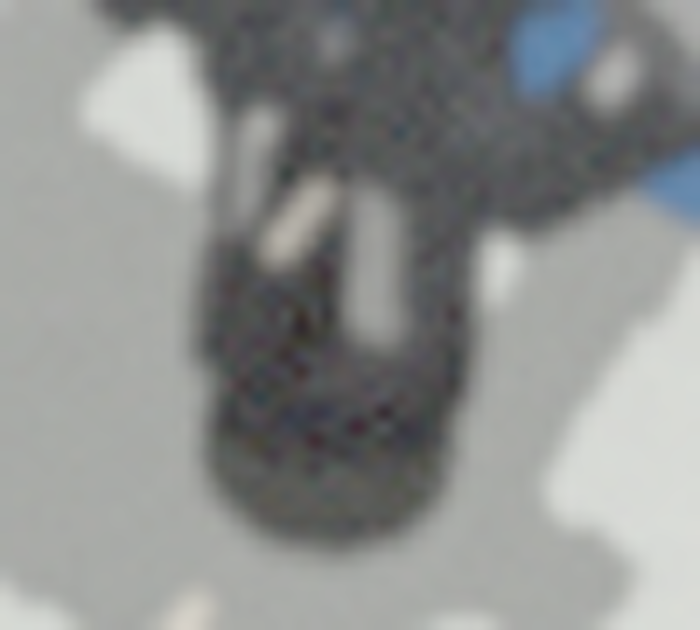

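Force fell to zero, so the stem has popped into the bore. Next I push down.

```bash
python3 -m creep '[[[1,0,0,-0.004,0,0,0],[1,0,0,0,0,0,0]]]';python3 -m creep '[[[1,0,0,-0.004,0,0,0],[1,0,0,0,0,0,0]]]';python3 -m creep '[[[1,0,0,-0.004,0,0,0],[1,0,0,0,0,0,0]]]'
```

```text
clock: 11.95
position: [574.0, 191.1, 88.1]
eef_rot: [-0.0, 0.994, 0.106, -0.001]
force: [-0.3, 0.2, -0.7]
opening: 12.7
clock: 12.12
position: [574.2, 191.1, 85.4]
eef_rot: [0.0, 0.994, 0.106, -0.001]
force: [-1.2, 0.3, -0.7]
opening: 13.0
clock: 12.28
position: [574.3, 191.0, 82.6]
eef_rot: [0.0, 0.994, 0.106, -0.001]
force: [0.0, -0.6, -1.0]
opening: 13.4
```

```bash
python3 -m creep '[[[1,0,0,-0.004,0,0,0],[1,0,0,0,0,0,0]]]';python3 -m creep '[[[1,0,0,-0.004,0,0,0],[1,0,0,0,0,0,0]]]';python3 -m creep '[[[1,0,0,-0.004,0,0,0],[1,0,0,0,0,0,0]]]'
```

```text
clock: 12.45
position: [575.0, 191.2, 80.4]
eef_rot: [-0.0, 0.994, 0.106, 0.0]
force: [-0.3, 0.1, 2.8]
opening: 12.9
clock: 12.62
position: [575.0, 191.2, 77.6]
eef_rot: [-0.0, 0.994, 0.106, 0.0]
force: [-1.5, -0.1, 4.7]
opening: 13.2
clock: 12.78
position: [575.0, 191.2, 74.7]
eef_rot: [-0.0, 0.994, 0.106, 0.0]
force: [-2.5, -0.6, 7.1]
opening: 13.0
```

```bash
python3 -m creep '[[[1,0,0,-0.003,0,0,0],[1,0,0,0,0,0,0]]]';python3 -m creep '[[[1,0,0,-0.002,0,0,0],[1,0,0,0,0,0,0],[1,0,0,0,0,0,0]]]'
```

```text
clock: 12.95
position: [575.1, 191.2, 73.2]
eef_rot: [-0.0, 0.994, 0.106, 0.0]
force: [-3.2, 0.2, 6.7]
opening: 13.0
clock: 13.2
position: [575.2, 191.2, 73.0]
eef_rot: [0.0, 0.994, 0.106, 0.0]
force: [-6.1, -1.4, 13.7]
opening: 13.1
```

```bash
python3 -m creep '[[[1,-0.001,0,-0.001,0,0,0],[1,0,0,0,0,0,0],[1,0,0,0,0,0,0]]]';python3 -m creep '[[[1,-0.0007,0,-0.001,0,0,0],[1,0,0,0,0,0,0],[1,0,0,0,0,0,0]]]'; python3 - <<'E'
from h import *
im=manip.camera("scene");crop(im,245,180,170,130,4,"pics/s_g11.png")
im=np.clip((im.astype(float)/255)**.45*255,0,255).astype(np.uint8)
crop(im,335,235,50,45,14,"pics/s_g12.png")
im=manip.camera("top");cv2.imwrite("pics/t_g11.png",im[:,:,::-1])
E
```

```text
clock: 13.45
position: [575.1, 191.2, 73.0]
eef_rot: [0.0, 0.994, 0.106, 0.001]
force: [-5.3, -2.2, 15.2]
opening: 13.1
clock: 13.7
position: [575.2, 191.2, 73.0]
eef_rot: [0.0, 0.994, 0.106, 0.002]
force: [-5.4, -2.1, 17.5]
opening: 13.0
```

View pics/s_g11.png

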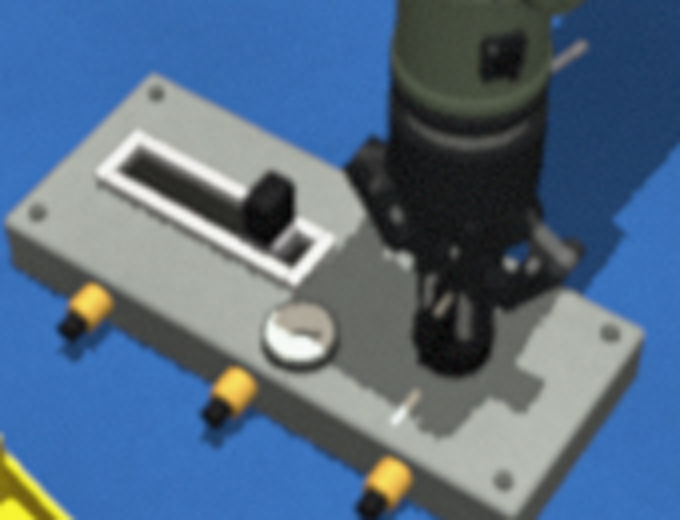

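View pics/s_g12.png

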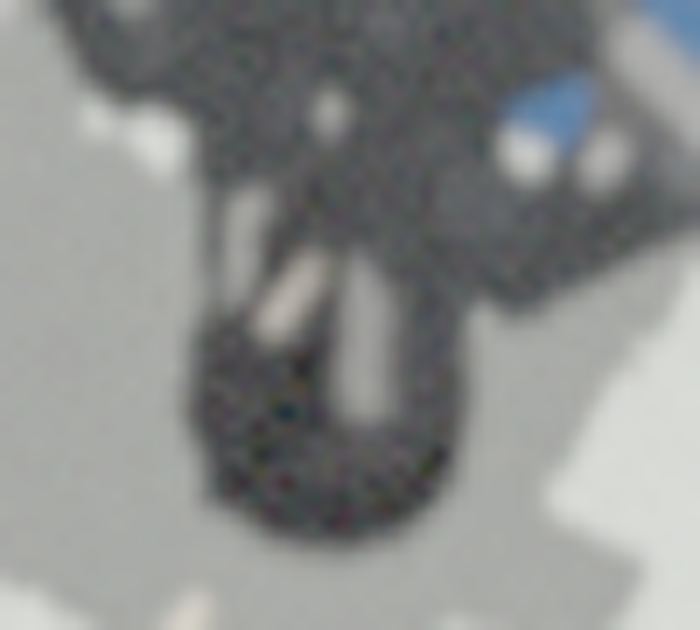

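View pics/t_g11.png

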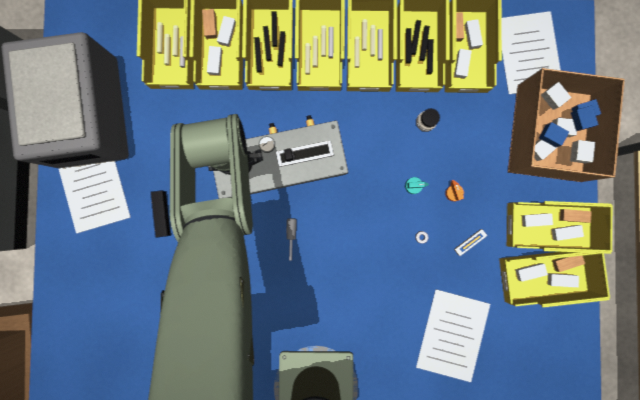

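The knob sits just above the unit's top: its lower edge in the crop is at y≈545, against 539 expected for fully pressed. The slide is at the near end and the bystanders have not moved. One last check of the slide travel before handing in.

```bash
python3 - <<'E'
from h import *
im=manip.camera("scene")
for r in manip.outline_of("slide_grip","scene")[:1]:
    ys,xs=np.nonzero(r["pixels"]);q=(xs.mean(),ys.mean());print(r["score"],q)
    a=ray("scene",(284.4,218.4),80);b=ray("scene",q,80);d=(b-a)[:2];print("travel",d,d@[-.209,.978])
o=manip.get_obs();print(o["clock"],o["position"].round(1),o["force"].round(1),o["opening"])
E
```

```text
0.79 (np.float64(311.8219696969697), np.float64(233.4280303030303))
travel [-16.00331239  74.44233404] 76.14929498377819
13.9 [575.1 191.2  73. ] [-5.6 -1.5 17. ] 12.945742480081888
```

```bash
python3 -c "
from station import manip
print(manip.job_done()); o=manip.get_obs(); print(o['clock'],o['position'],o['force'])"
```

```text
the job is handed in; nothing more can be done
None
the job is handed in; nothing more can be done
```

I closed the shut-off, fitted the black knob on the vent stem, and handed the job in at 13.9 s with the arm still pressing the knob down.

**What I did**
- I pushed the grip with shut fingers until it met its stop, where the wrist force reached 12 N.
- I gripped the knob by its bar, turned it by about 1.01 rad to match the stem's flat, and lowered it. It first sat on the stem's rim, and a sideways search of 2–3 mm let the stem into the bore.
- I slid the knob home and pressed the stem to its stop.

**Last checks**
- **Knob height:** the tool moved about 8 mm from home contact to the stop, then stayed at z = 73.0 mm while the push rose to about 17 N. In the picture the knob's lower edge is within about 2 mm of where it should be fully pressed.
- **Grip on the knob:** the opening was steady at about 13 mm (the bar is 14 mm thick), so I saw no slip. A side force of about 6 N remained.
- **Shut-off:** the picture shows about 76 mm of travel. That fits the 80 mm mark if the grip started a few mm in, but I did not measure the starting point exactly. The contact force at the stop is the stronger evidence.
- **Other things:** in the last top view, the bystanders and look-alikes in sight were where they started. The arm hid the steel collet and part of the holder box there.

**Disagreement:** the scene camera's positions were about 4–7 mm off from the top camera's. I went by the top camera because it agreed with where the gripper found the knob.

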